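# Wedge the dovetailed lid onto the cafe's tea box

### The arm

A 7-joint arm with a two-finger parallel gripper is mounted at the origin on the work surface. World frame = base frame: x ahead of the robot, y to its left, z up, the work surface at z = 0. Lengths are in mm, angles in rad, forces in N, time in s.
With the tool pointing down it reaches from about 400 to 875 mm from the base axis. Payload 4.4 kg.
Tool frame: the origin (TCP) lies at the very end of the fingers, on their centre line; the grasp point (between the pads) lies 19 mm behind it; z points along the fingers, y is the line along which they close (so a half turn about z gives the same grasp; the last joint's range is limited). The gripper opens to 85 mm and grips with 20 to 120 N. Pads are 22 mm wide; open, the fingers measure 114 mm over their backs; the gripper's body (76 mm by 85 mm) begins 54 mm behind the grasp point. The pads swing forward as they close: fully open they stand 13 mm farther back than shut.
Start: joints at [-1.297, 0.628, 0.038, 1.517, -0.027, 0.996, -0.02], TCP at [216.621, 612.857, 231.313] pointing down, gripper open.
Joint ranges: [-3.06, 3.06], [-0.37, 2.12], [-1.25, 1.32], [0.18, 2.47], [-1.1, 4.24], [0.23, 1.98], [-2.94, 2.94]. Speed limits (rad/s): [2.57, 2.57, 3.14, 3.14, 3.14, 3.14, 3.14].

### API

Orientations are given as [roll, pitch, yaw] about the fixed x, y, z axes, in that order (R = Rz(yaw) Ry(pitch) Rx(roll)).
In Python, from cell import sensors, get_image, camera_params, order gives the robot as it stands.
- The arm moves only by the shell command python3 -m inch 'ROWS' [OPENING]. ROWS is JSON, a list that holds one entry, the list of rows, each a list of 4 numbers: the shift along the tool's x, y, z in cm, then the turn about the tool's z in degrees. A call has 1 to 8 rows; each row is the pose to reach, as a shift and turn from the pose commanded when the call began, along the tool's axes at that moment; what a row does not reach only later rows make up. A row lasts 1/12 s, in which the tool goes at most 41.7 mm and 7.16 degrees, less where a joint would pass 70% of its speed; a pose out of reach is approached as far as the arm can. A call with a gripper value outside its range is refused whole. OPENING is the finger opening in cm, from 0 to 8.54, set as the call begins (- or left out, the last holds). The fingers move at their own pace and stop on an object; the grip force is fixed at half the most. Time passes only in rows, so rows that repeat a pose let the fingers close. It gives the time, the measured TCP pose, the force, the opening and the grip force at its end, in the units of the state.
- sensors.read_state(): the state, without advancing time (a new reading comes with each control period).
- get_image(name): name is "scene" or "side" or "wrist"; returns the picture (420x560x3 uint8, blue, green, red); there is no depth.
- camera_params(name): a dict with "mtx" (3x3 intrinsics, pixels), "rvec" (rotation vector, rad) and "tvec" (3), from world to camera coordinates, as OpenCV has them. Camera axes: x right, y down, z forward; pixel columns grow to the right and rows downward; lengths in mm; the calibration is good to about 2 mm. A picture is of the moment at which its call begins: read the wrist's pose just before it. camera_params takes no time and is no camera call; for the wrist camera it gives the pose at the moment of the call.
- order.finish_job(): hands the job in; it is judged then, once.
The state is a dict: "clock": time; "qpos": joint angles; "qd": joint speeds; "tau": joint torques, N m; "eef_pos": TCP position; "tool_rot": TCP orientation; "force": force on the tool from outside, world axes, zero at the start; "torque": the same for the moment, N m; "width": finger opening in mm; "gripper_force": force on a finger pad.
Only numpy, scipy, OpenCV 4.12 (cv2) and the standard library are available. Lean on these libraries where they do the work, as an engineer would, in place of code of your own. Each camera call takes 0.05 s, during which the arm holds its last target. There are 200 camera calls.

### The job

Close the tea box: pick up the brown wooden lid that narrows towards one end, lay it narrow end first in the wide mouth of the tapered dovetail way on top of the box, and slide it along until it wedges tight, its ends about flush with the box's ends; then let go. Leave the white straight-sided lid where it lies.

Things in the scene. Friction and masses are not known exactly. Their poses are not given: they have to be found in the camera images.
- tea_box: Pale wooden tea box with brown rails, screwed to the table, 144 long (x) x 124 wide x 70 mm high, sachets in its slot. Origin: centre of underside. On top, a flat bed 60 mm up between two 10 mm high rails: a dovetail way 101 mm wide at the open mouth (-x end, towards the robot), 53 at the open +x end. The lid slides to +x. Wedged home, the lid's origin is about 60 mm above the box's origin, axes parallel.
- way_mouth (a point): Middle of the way's wide mouth at bed level: in the box's frame 72 mm to -x, 60 mm up, same axes. The rails lean inward, their upper edges overhanging the bed by 5.8 mm. With the lid's origin 18 mm to -x of this point (90 mm short of home) about 9 mm are free on each side between it and these edges, so it can be lowered straight onto the bed there.
- tapered_lid: Loose brown lid, 0.15 to 0.3 kg, flat on the table: plate 140 long (x), 9 mm thick, bevelled sides; underside 100 mm wide at the -x end, 54 at the +x end (goes in first). In its middle a black handle bar 16 (x) x 50 (y) x 34 mm high, top 43 mm above the underside; grip it across its 16 mm. Origin: centre of underside, below the handle; +x points to the narrow end.
- white_lid: White lid of another box, to be left alone: loose straight-sided plate 140 (x) x 90 (y) x 9 mm with the same black handle bar, 16 x 50 x 34 mm. Origin: centre of underside.

How it is judged (in metres and radians):
At the end, for the whole second after the job is handed in: The tapered lid lies at rest in the box's way, slid home: its origin within -10 to +12 mm of home along the way, 8 mm across it and 5 mm of the bed's height, parallel to the box within 0.12 rad and level within 0.08 rad, and let go (x of tapered_lid in the frame of tea_box between -0.01 and 0.012 m and y of tapered_lid in the frame of tea_box between -0.008 and 0.008 m and z of tapered_lid in the frame of tea_box between 0.055 and 0.065 m and angle between the x axis of tapered_lid and the x axis of tea_box, either way round below 0.12 rad and angle between the z axis of tapered_lid and the z axis of tea_box, either way round below 0.08 rad and linear speed of tapered_lid below 0.02 m/s); the robot touches nothing.
It fails at once if the white lid is moved more than 40 mm (distance of white_lid from where it was at the start of the episode above 0.04 m).
It also fails if it takes over 42 s, if anything falls off the work surface, if the arm or the gripper's body presses on something with over 40 N, if the wrist force passes 120 N, or if a joint passes its speed limit or range.

## Working session

There is one attempt and no reset: what is moved stays moved. The work goes in short steps, Python scripts to look and compute and a shell command to move; the robot and the scene stay as the last step left them, time stands still between calls to the robot, and variables do not carry over. Pictures are saved under pics/ and viewed, at most 10 in all, crops included, and the job is handed in when it is done.

```bash
mkdir -p pics; python3 - <<'E'
from cell import sensors,get_image,camera_params
import cv2
s=sensors.read_state();print(s['clock'],s['eef_pos'],s['tool_rot'],s['width'])
for n in("scene","side"):
    cv2.imwrite(f"pics/{n}0.png",get_image(n)); p=camera_params(n)
    import numpy as np
    R=cv2.Rodrigues(np.array(p['rvec']))[0];print(n,(-R.T@np.array(p['tvec']).ravel()).round())
E
```

```text
0.0 [216.40446749 612.24388193 230.38905266] [-3.13967445e+00  4.16217334e-05  2.80181746e+00] 85.31165596034333
scene [798. 456. 670.]
side [ 361. -711.  838.]
```

View pics/scene0.png

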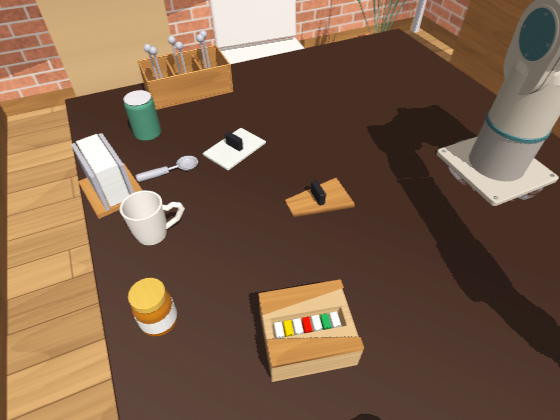

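View pics/side0.png

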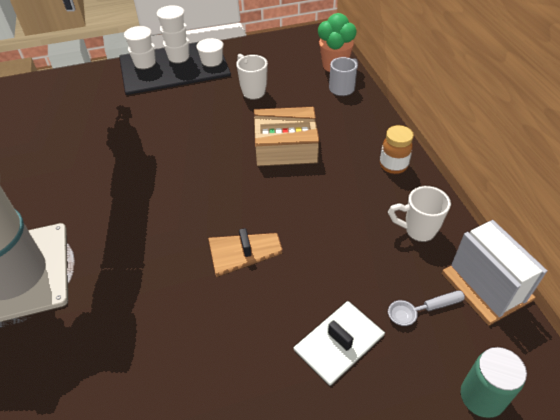

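The scene picture shows the tapered lid near (320,198), the white lid near (235,148) and the box near (310,330). The side picture has them at (245,250), (340,340) and (287,135). I'll enlarge the lid and box to read the points more exactly.

```bash
python3 - <<'E'
import cv2,numpy as np
a=cv2.imread("pics/scene0.png");b=cv2.imread("pics/side0.png")
def c(i,x,y,w,h,k):
    return cv2.resize(i[y:y+h,x:x+w],None,fx=k,fy=k,interpolation=cv2.INTER_CUBIC)
A=c(a,280,170,80,60,5);B=c(b,205,220,80,60,5);C=c(a,250,275,120,90,400/120);D=c(b,250,100,80,60,5)
cv2.imwrite("pics/crop.png",np.vstack([np.hstack([A,B]),np.hstack([C,D])]))
E
```

```text
(no output)
```

View pics/crop.png

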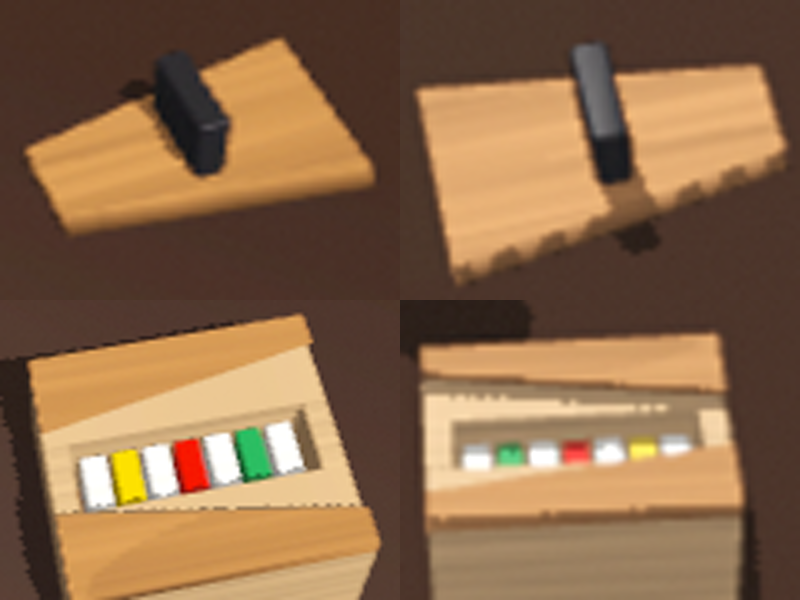

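The crops show the lid's handle top centred at about (191,91) in the scene crop and (201,90) in the side crop. The box's rail corners are sharp in both.

```bash
cat > h.py <<'E'
from cell import sensors,get_image,camera_params
import cv2,numpy as np
from scipy.optimize import least_squares
def proj(p,X): return cv2.projectPoints(np.array(X,float).reshape(-1,3),np.array(p['rvec'],float),np.array(p['tvec'],float),np.array(p['mtx'],float),None)[0].reshape(-1,2)
def back(p,uv,z):
    R=cv2.Rodrigues(np.array(p['rvec'],float))[0];c=-R.T@np.array(p['tvec'],float).ravel()
    d=R.T@np.linalg.inv(np.array(p['mtx'],float))@np.array([*uv,1.]);return c+d*(z-c[2])/d[2]
E
python3 - <<'E'
from h import *
P={n:camera_params(n) for n in("scene","side")}
A=lambda x,y:(280+x/5,170+y/5); B=lambda x,y:(205+x/5,220+y/5); C=lambda x,y:(250+x*.3,275+y*.3); D=lambda x,y:(250+x/5,100+y/5)
np.set_printoptions(precision=1,suppress=True)
for n,f,pts,z in [("scene",A,[(157,60),(180,52),(228,122),(200,130)],43),("side",B,[(173,45),(206,43),(227,133),(200,137)],43),
 ("scene",A,[(27,150),(285,38),(375,175),(70,222)],9),("side",B,[(17,88),(360,65),(383,145),(55,270)],9),
 ("scene",C,[(30,65),(303,15),(380,245)],70),("side",D,[(20,50),(318,33),(343,200),(25,220)],70)]:
    X=np.array([back(P[n],f(*q),z) for q in pts]);print(n,z,X[:,:2].tolist() and X[:,:2].round(1).tolist(),X.mean(0)[:2])
for n,q in (("scene",(234,140)),("side",(341,332))): print(n,"white",back(P[n],q,43))
E
```

```text
scene 43 [[465.7, -99.4], [453.9, -99.7], [455.3, -52.4], [468.7, -53.2]] [460.9 -76.2]
side 43 [[455.4, -57.2], [468.4, -60.1], [465.3, -106.9], [454.6, -105.7]] [460.9 -82.5]
scene 9 [[528.3, -101.8], [384.9, -117.8], [392.4, -24.0], [529.3, -54.9]] [458.7 -74.6]
side 9 [[391.9, -32.4], [531.7, -63.0], [528.9, -105.9], [388.5, -126.6]] [460.2 -82. ]
scene 70 [[685.8, 129.5], [545.0, 161.0], [574.7, 282.2]] [601.8 190.9]
side 70 [[573.3, 275.1], [715.6, 243.4], [686.2, 122.8], [544.1, 153.6]] [629.8 198.7]
scene white [ 572.5 -310.6   43. ]
side white [ 568.5 -331.6   43. ]
```

```bash
cat >> h.py <<'E'
from scipy.spatial.transform import Rotation as Ro
def go(x,y,z,yaw):
    s=sensors.read_state();R=Ro.from_euler('xyz',s['tool_rot'])
    d=R.inv().apply(np.array([x,y,z])-s['eef_pos'])/10
    t=-(yaw-s['tool_rot'][2]);t=(t+np.pi)%(2*np.pi)-np.pi
    print("clock",s['clock'],"shift cm",d.round(2),"turn",round(np.degrees(t),1),"q",np.round(s['qpos'],2),'F',np.round(s['force'],1))
E
python3 -c "
from h import *
go(540,200,300,1.355)
s=sensors.read_state();p=camera_params('wrist');R=cv2.Rodrigues(np.array(p['rvec']))[0];print(-R.T@np.array(p['tvec']).ravel(),R[2])"
```

```text
clock 0.1 shift cm [-44.25 -28.1   -6.9 ] turn 82.9 q [-1.3   0.63  0.04  1.52 -0.03  1.   -0.02] F [ 0.5 -0.5  0.2]
[149.94735568 635.64715936 373.39512794] [ 0.25721983 -0.09241704 -0.96192362]
```

```bash
python3 -c "
from h import *
go(610,225,300,1.355)"
python3 -m inch '[[[-50,-20.7,-6.9,83],[-50,-20.7,-6.9,83],[-50,-20.7,-6.9,83],[-50,-20.7,-6.9,83],[-50,-20.7,-6.9,83],[-50,-20.7,-6.9,83],[-50,-20.7,-6.9,83],[-50,-20.7,-6.9,83]]]' 8.54
python3 -c "
from h import *
go(610,225,300,1.355)"
```

```text
clock 0.1 shift cm [-50.02 -23.41  -6.91] turn 82.9 q [-1.3   0.63  0.04  1.52 -0.03  1.   -0.02] F [ 0.5 -0.5  0.2]
clock: 0.77
eef_pos: [463.4, 390.1, 273.5]
tool_rot: [-3.141, 0.0, 1.796]
force: [1.3, 0.1, 0.3]
width: 85.5
gripper_force: 0.0
clock 0.7667 shift cm [-19.37  10.6   -2.65] turn 25.3 q [-0.95  0.54  0.33  1.6  -0.19  1.04 -0.34] F [1.3 0.1 0.3]
```

```bash
python3 -m inch '[[[-17,9.3,-2.3,22],[-17,9.3,-2.3,22],[-17,9.3,-2.3,22],[-17,9.3,-2.3,22],[-17,9.3,-2.3,22],[-17,9.3,-2.3,22],[-17,9.3,-2.3,22]]]'
python3 -c "
from h import *
i=get_image('wrist');p=camera_params('wrist');np.save('w1.npy',p,allow_pickle=True)
cv2.imwrite('pics/w1.png',i)
go(461,-60,220,1.536)"
```

```text
clock: 1.35
eef_pos: [593.0, 245.1, 296.1]
tool_rot: [3.142, 0.001, 1.413]
force: [-0.6, 0.6, -0.6]
width: 85.5
gripper_force: 0.0
clock 1.4 shift cm [-32.38  -8.18   7.59] turn -6.8 q [-0.69  0.59  0.44  1.47 -0.26  1.14 -0.36] F [-1.2  0.4  0.6]
```

View pics/w1.png

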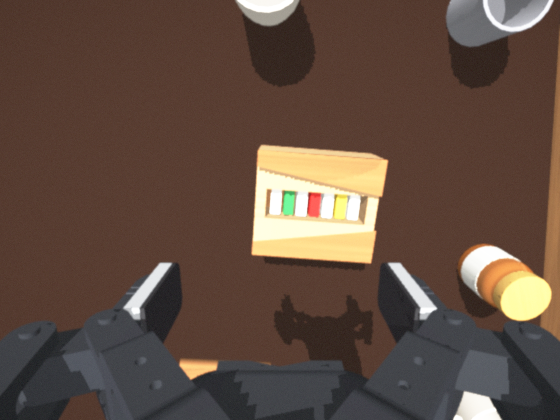

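The wrist picture shows the box around (318,205), with its mouth at the left. I'll enlarge it to read the corners.

```bash
python3 -c "
from h import *
i=cv2.imread('pics/w1.png')[130:275,235:405];cv2.imwrite('pics/w1c.png',cv2.resize(i,None,fx=4,fy=4,interpolation=cv2.INTER_CUBIC))
p=np.load('w1.npy',allow_pickle=True).item();R=cv2.Rodrigues(np.array(p['rvec']))[0];print(-R.T@np.array(p['tvec']).ravel())"
python3 -m inch '[[[-32.4,-8.2,5.5,-7],[-32.4,-8.2,5.5,-7],[-32.4,-8.2,5.5,-7],[-32.4,-8.2,5.5,-7],[-32.4,-8.2,5.5,-7],[-32.4,-8.2,5.5,-7],[-32.4,-8.2,5.5,-7],[-32.4,-8.2,5.5,-7]]]'
```

```text
[601.17134168 315.81055914 438.76041134]
clock: 2.07
eef_pos: [462.3, -54.4, 242.0]
tool_rot: [-3.141, -0.001, 1.544]
force: [1.5, -0.5, 0.3]
width: 85.2
gripper_force: 0.0
```

View pics/w1c.png

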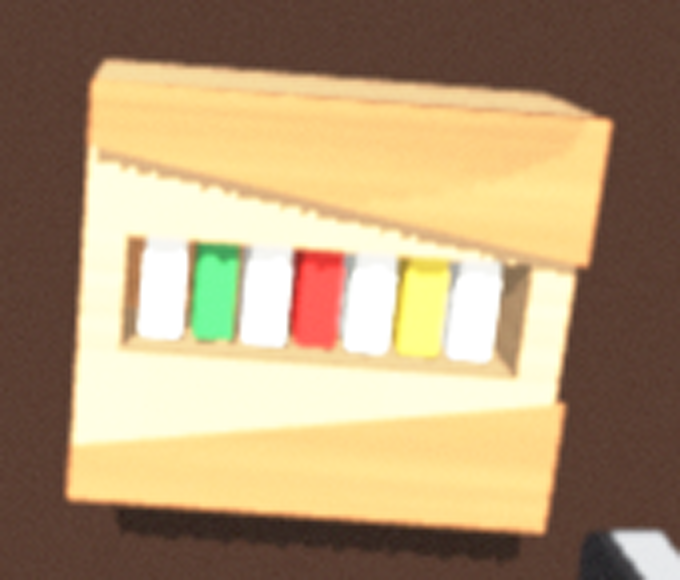

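Rail-top corners in the crop are (92,80), (612,119), (547,532) and (67,498). The arm is now over the lid, so I'll look at that too.

```bash
python3 - <<'E'
from h import *
p=np.load('w1.npy',allow_pickle=True).item()
X=np.array([back(p,(235+x/4,130+y/4),70)[:2] for x,y in [(92,80),(612,119),(547,532),(67,498)]]);print(X.round(1),X.mean(0))
e=(X[1]+X[2]-X[0]-X[3])/2;print(np.linalg.norm(e),np.arctan2(e[1],e[0]))
p=camera_params('wrist');i=get_image('wrist');p2=camera_params('wrist');np.save('w2.npy',p2,allow_pickle=True);print(np.array(p['tvec']).ravel()-np.array(p2['tvec']).ravel())
cv2.imwrite('pics/w2.png',i);print(sensors.read_state()['eef_pos'])
E
```

```text
[[571.8 283.4]
 [712.3 250.8]
 [684.8 129.1]
 [543.3 162.1]] [628.07108478 206.35098995]
144.77665149490502 -0.2284639569961389
[-5.16587223  5.28352385  0.23815122]
[457.40336431 -63.4593202  241.30485089]
```

View pics/w2.png

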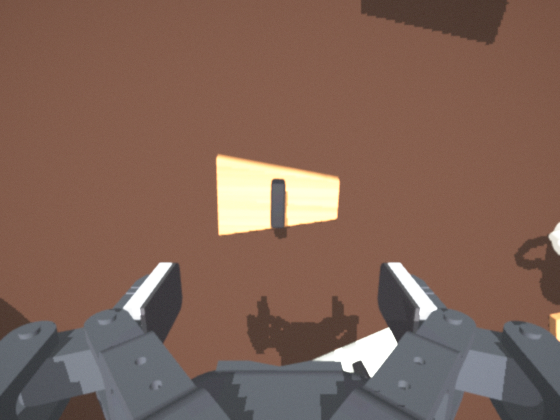

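The second wrist picture shows the lid with corners (217,155), (340,178), (338,219) and (219,235). Its handle top is centred near (278,203).

```bash
python3 - <<'E'
from h import *
p=np.load('w2.npy',allow_pickle=True).item()
p['tvec']=np.array(p['tvec'],float).ravel()+np.array([-5.166,5.284,.238])
print(back(p,(278.3,203),43))
X=np.array([back(p,q,4)[:2] for q in [(217,155),(340,178),(338,219),(219,235)]]);print(X.round(1),X.mean(0))
for k in (0,1):go(460,-79,[110,30][k],1.535)
E
```

```text
[458.62184504 -79.24114938  43.        ]
[[ 390.6  -30.8]
 [ 530.3  -62.4]
 [ 528.5 -112. ]
 [ 384.3 -127.2]] [458.42542265 -83.08965537]
clock 2.1167 shift cm [-1.49  0.38 13.13] turn -0.1 q [-0.25  0.38  0.44  2.01 -0.22  0.8   0.28] F [-3.6 -5.9 -1.4]
clock 2.1167 shift cm [-1.46  0.42 21.13] turn -0.1 q [-0.25  0.38  0.44  2.01 -0.22  0.8   0.28] F [-3.6 -5.9 -1.4]
```

```bash
python3 -m inch '[[[-1.5,0.4,14,0],[-1.5,0.4,14,0],[-1.5,0.4,14,0],[-1.5,0.4,14,0],[-1.5,0.4,14,0],[-1.5,0.4,14,0]]]' 
python3 -c "
from h import *
go(460,-80,15,1.534)"
```

```text
clock: 2.62
eef_pos: [466.7, -68.9, 101.8]
tool_rot: [-3.139, -0.001, 1.542]
force: [-0.2, 0.5, 0.4]
width: 85.2
gripper_force: 0.0
clock 2.6167 shift cm [-1.14 -0.62  8.69] turn 0.4 q [-0.11  0.61  0.29  2.12 -0.38  0.45  0.45] F [-0.2  0.5  0.4]
```

```bash
python3 -m inch '[[[-0.7,-0.5,4,0],[-0.7,-0.5,4,0],[-0.7,-0.5,4,0],[-0.7,-0.5,4,0],[-0.7,-0.5,4,0]]]' 
python3 -c "
from h import *
go(460,-80,15,1.534)"
```

```text
clock: 3.03
eef_pos: [463.7, -76.8, 64.6]
tool_rot: [3.137, -0.0, 1.541]
force: [-0.0, 0.3, 0.6]
width: 85.4
gripper_force: 0.0
clock 3.0333 shift cm [-0.33 -0.38  4.96] turn 0.4 q [-0.05  0.68  0.22  2.15 -0.42  0.35  0.5 ] F [-0.   0.3  0.6]
```

```bash
python3 -m inch '[[[-0.3,-0.3,5,0.4],[-0.3,-0.3,5,0.4],[-0.3,-0.3,5,0.4],[-0.3,-0.3,5,0.4],[-0.3,-0.3,5,0.4]]]' 
python3 -c "
from h import *
go(460,-80,15,1.534)"
```

```text
clock: 3.45
eef_pos: [460.4, -80.3, 14.0]
tool_rot: [3.138, 0.001, 1.534]
force: [-0.1, -0.1, 0.1]
width: 85.4
gripper_force: 0.0
clock 3.45 shift cm [ 0.03 -0.04 -0.1 ] turn -0.0 q [-0.02  0.78  0.2   2.17 -0.64  0.24  0.71] F [-0.1 -0.1  0.1]
```

```bash
python3 -m inch '[[[0,0,0,0],[0,0,0,0],[0,0,0,0],[0,0,0,0],[0,0,0,0],[0,0,0,0],[0,0,0,0],[0,0,0,0]]]' 0.8
python3 -m inch '[[[0,0,-2,0],[0,0,-5,0],[0,0,-8,0],[0,0,-11,0],[0,0,-14,0],[0,0,-14,0],[0,0,-14,0]]]'
python3 -c "
from h import *
go(542,222,150,1.348)"
```

```text
clock: 4.12
eef_pos: [458.9, -80.2, 12.6]
tool_rot: [3.141, -0.0, 1.533]
force: [-0.6, 0.9, 4.7]
width: 15.3
gripper_force: 59.6
clock: 4.7
eef_pos: [459.6, -79.9, 153.2]
tool_rot: [3.139, 0.0, 1.534]
force: [-0.8, 1.2, -2.9]
width: 15.0
gripper_force: 59.3
clock 4.7 shift cm [30.47  7.12  0.33] turn 10.6 q [-0.24  0.54  0.51  2.11 -0.47  0.6   0.56] F [-0.8  1.2 -2.9]
```

```bash
python3 -m inch '[[[4,1,0,1.5],[8,2,0,3],[12,3,0,4.5],[16,4,0,6],[20,5,0,7.5],[24,6,0,9],[27.5,6.6,0,10.6],[30.4,7.1,0,10.6]]]'
python3 -m inch '[[[0,0,0,0],[0,0,0,0],[0,0,0,0],[0,0,0,0]]]'
python3 - <<'E'
from h import *
p=camera_params('wrist');i=get_image('wrist');np.save('w3.npy',p,allow_pickle=True);cv2.imwrite('pics/w3.png',i);j=get_image('scene');k=get_image('side');cv2.imwrite('pics/s3.png',j);cv2.imwrite('pics/d3.png',k)
go(542,222,150,1.348)
E
```

```text
clock: 5.37
eef_pos: [539.9, 224.5, 149.4]
tool_rot: [-3.138, 0.001, 1.35]
force: [-0.4, -0.1, -3.3]
width: 15.2
gripper_force: 59.3
clock: 5.7
eef_pos: [540.5, 218.9, 151.2]
tool_rot: [-3.14, 0.002, 1.346]
force: [0.1, 0.1, -2.7]
width: 15.3
gripper_force: 59.3
clock 5.85 shift cm [0.27 0.02 0.21] turn -0.1 q [-0.81  0.71  0.62  1.8  -0.55  0.81 -0.14] F [ 0.7  0.2 -3.8]
```

View pics/w3.png

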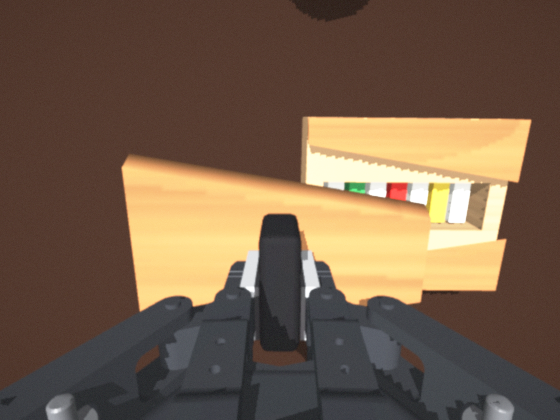

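The lid is held level, with its narrow end at (427,207) to (421,303) and its wide end at (127,157). The box's rail corners are at (304,118), (528,121) and (496,291). I'll solve both poses from this one picture.

```bash
python3 - <<'E'
from h import *
p=np.load('w3.npy',allow_pickle=True).item()
uv=np.array([(304,118),(528,121),(496,291)],float);L=np.array([[-72,62],[72,62],[72,-62]],float)
def f(v,L,uv,z):
    c,s=np.cos(v[2]),np.sin(v[2]);X=L@np.array([[c,s],[-s,c]])+v[:2]
    return (proj(p,np.c_[X,np.full(len(X),z)])-uv).ravel()
r=least_squares(f,[630,203,-.21],args=(L,uv,70.));print("box",r.x,r.fun.round(1))
X=np.array([back(p,q,70)[:2] for q in [(505,240),(519,181)]]);print("narrow mouth mid",X,X.mean(0))
b=r.x;u=np.array([np.cos(b[2]),np.sin(b[2])]);print("place",b[:2]-90*u, "exp narrow mid",b[:2]+72*u)
# handle top and lid
z=sensors.read_state()['eef_pos'][2]-12.6
print("handle far end",back(p,(281,214),z+43), "near side corners")
L2=np.array([[-70,50],[70,27]],float);r2=least_squares(f,[540,220,-.22],args=(L2,np.array([(127,157),(427,207)],float),z+4.));print("lid",r2.x,r2.fun.round(1))
print(sensors.read_state()['eef_pos'],sensors.read_state()['tool_rot'])
E
```

```text
box [ 6.27386561e+02  2.03239218e+02 -2.24680443e-01] [ 2.3  1.7 -0.4 -1.4 -2.2 -0.9]
narrow mouth mid [[693.64678139 165.88111234]
 [704.73594046 207.58755634]] [699.19136093 186.73433434]
place [539.6486792  223.29075459] exp narrow mid [697.5768663  187.19798912]
handle far end [547.88399211 253.88791215 182.54870753] near side corners
lid [ 5.39600175e+02  2.19671634e+02 -2.29537717e-01] [-1.8 -0.1  1.9  0.6]
[541.19288844 219.46518474 152.14870753] [-3.14110695e+00  5.49441526e-04  1.34555862e+00]
```

```bash
python3 -m inch '[[[0.35,-0.2,2,0],[0.35,-0.2,4,0],[0.35,-0.2,6,0],[0.35,-0.2,7,0],[0.35,-0.2,7.2,0],[0.35,-0.2,7.2,0],[0.35,-0.2,7.2,0]]]'
python3 - <<'E'
from h import *
p=camera_params('wrist');i=get_image('wrist');np.save('w4.npy',p,allow_pickle=True)
j=get_image('scene');k=get_image('side')
c=lambda i,x,y,w,h,f:cv2.resize(i[y:y+h,x:x+w],(400,300),interpolation=cv2.INTER_CUBIC)
o=np.vstack([np.hstack([c(j,255,240,160,120,0),c(k,210,80,120,90,0)]),np.hstack([c(i,0,0,560,420,0),c(i,280,100,280,210,0)])])
cv2.imwrite('pics/w4.png',o)
go(540,223,73,1.348)
E
```

```text
clock: 6.43
eef_pos: [541.0, 224.6, 81.2]
tool_rot: [3.14, -0.001, 1.347]
force: [0.7, -0.2, -3.1]
width: 15.3
gripper_force: 59.1
clock 6.5833 shift cm [-0.22 -0.05  0.84] turn -0.0 q [-0.77  0.81  0.54  1.84 -0.63  0.67 -0.08] F [-0.2  0.3 -4.1]
```

View pics/w4.png

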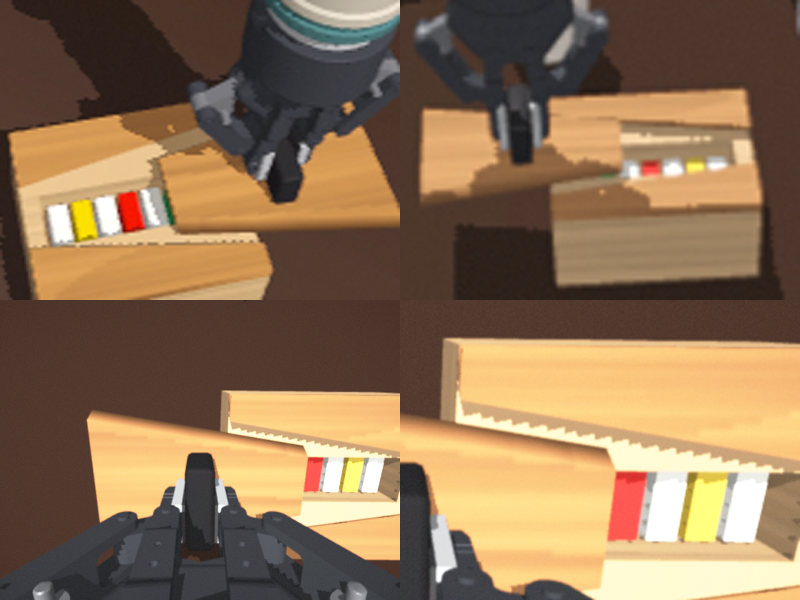

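The lid hovers between the rails with its narrow end over the bed, and the gap on each side looks workable. I'll lower it.

```bash
python3 -m inch '[[[-0.1,0,0.3,0],[-0.1,0,0.6,0],[-0.1,0,0.8,0],[-0.1,0,0.9,0],[-0.1,0,0.9,0],[-0.1,0,0.9,0]]]'
python3 -c "
from h import *
go(540,223,73,1.348)"
```

```text
clock: 7.08
eef_pos: [539.8, 223.9, 72.6]
tool_rot: [-3.141, -0.001, 1.348]
force: [-4.0, -0.2, 9.0]
width: 15.3
gripper_force: 61.0
clock 7.0833 shift cm [-0.08  0.04 -0.04] turn -0.0 q [-0.76  0.82  0.53  1.84 -0.64  0.66 -0.07] F [-4.  -0.2  9. ]
```

Contact shows about 12 N at the bed's height, so the lid is on the bed. I'll slide it now.

```bash
python3 -m inch '[[[0,0.6,-0.05,0],[0,1.2,-0.05,0],[0,1.8,-0.05,0],[0,2.4,-0.05,0],[0,3,-0.05,0],[0,3.5,-0.05,0],[0,4,-0.05,0],[0,4,-0.05,0]]]'
python3 -c "
from h import *
go(628,203.5,72.6,1.348)"
```

```text
clock: 7.75
eef_pos: [579.8, 215.4, 72.7]
tool_rot: [3.141, -0.001, 1.348]
force: [-0.7, 0.8, 4.7]
width: 15.0
gripper_force: 60.5
clock 7.75 shift cm [-0.1   4.96  0.01] turn -0.0 q [-0.72  0.85  0.54  1.75 -0.63  0.72 -0.07] F [-0.7  0.8  4.7]
```

```bash
python3 -m inch '[[[-0.05,0.5,0,0],[-0.1,1,0,0],[-0.1,1.5,0,0],[-0.1,2,0,0],[-0.1,2.5,0,0],[-0.1,3,0,0],[-0.1,3.5,0,0],[-0.1,3.5,0,0]]]'
python3 -c "
from h import *
go(628,203.5,72.6,1.348)"
```

```text
clock: 8.42
eef_pos: [613.6, 206.7, 72.7]
tool_rot: [3.141, -0.001, 1.348]
force: [-1.4, 0.2, 4.5]
width: 14.9
gripper_force: 60.5
clock 8.4167 shift cm [0.   1.47 0.01] turn -0.0 q [-0.67  0.89  0.54  1.66 -0.61  0.77 -0.07] F [-1.4  0.2  4.5]
```

```bash
python3 -m inch '[[[0,0.3,0,0],[0,0.6,0,0],[0,0.9,0,0],[0,1.1,0,0],[0,1.3,0,0],[0,1.4,0,0],[0,1.4,0,0]]]'
python3 -c "
from h import *
go(628,203.5,72.6,1.348)"
```

```text
clock: 9.0
eef_pos: [624.3, 203.6, 72.7]
tool_rot: [-3.137, -0.0, 1.348]
force: [-8.3, 0.1, 11.7]
width: 15.1
gripper_force: 61.3
clock 9.0 shift cm [0.07 0.36 0.01] turn 0.0 q [-0.66  0.9   0.54  1.63 -0.61  0.8  -0.07] F [-8.3  0.1 11.7]
```

```bash
python3 -m inch '[[[0,0.2,0,0],[0,0.4,0,0],[0,0.5,0,0],[0,0.6,0,0],[0,0.6,0,0],[0,0.6,0,0]]]'
python3 -c "
from h import *
go(628,203.5,72.6,1.348)
i=get_image('wrist');j=get_image('scene');k=get_image('side')
c=lambda i,x,y,w,h:cv2.resize(i[y:y+h,x:x+w],(400,300),interpolation=cv2.INTER_CUBIC)
cv2.imwrite('pics/w5.png',np.vstack([np.hstack([c(j,235,250,160,120),c(k,225,80,120,90)]),np.hstack([c(i,0,0,560,420),c(i,280,100,280,210)])]))"
```

```text
clock: 9.5
eef_pos: [627.2, 202.6, 72.7]
tool_rot: [-3.131, 0.0, 1.348]
force: [-16.1, 0.4, 16.4]
width: 15.0
gripper_force: 62.1
clock 9.5 shift cm [0.1  0.06 0.01] turn 0.0 q [-0.65  0.9   0.54  1.61 -0.6   0.81 -0.07] F [-16.1   0.4  16.4]
```

View pics/w5.png

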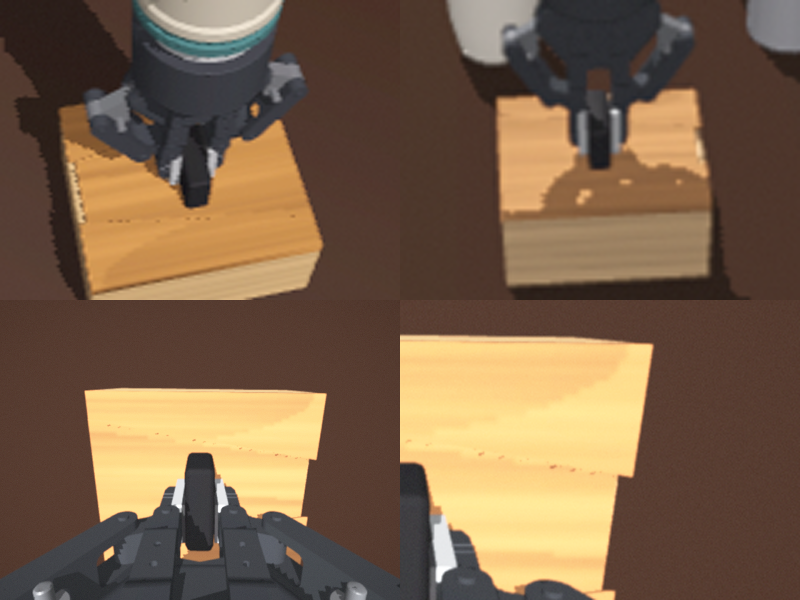

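The lid sits in the way with both ends nearly flush. Its narrow end is about 5 mm inside the rail end, of which 2 mm is normal. I'll push a little more.

```bash
python3 -m inch '[[[0,0.2,0,0],[0,0.4,0,0],[0,0.6,0,0],[0,0.6,0,0],[0,0.6,0,0],[0,0.6,0,0]]]'
python3 -c "
from h import *
go(628,203.5,72.6,1.348)"
```

```text
clock: 10.15
eef_pos: [628.6, 202.3, 72.7]
tool_rot: [-3.122, 0.001, 1.348]
force: [-27.1, 1.6, 25.9]
width: 15.1
gripper_force: 66.4
clock 10.15 shift cm [ 0.11 -0.09  0.01] turn 0.0 q [-0.65  0.91  0.54  1.6  -0.6   0.83 -0.07] F [-27.1   1.6  25.9]
```

It is wedged: 27 N, and it hardly moved. I'll ease the load, open the fingers and rise.

```bash
python3 -m inch '[[[0,-0.4,0,0],[0,-0.8,0,0],[0,-0.8,0,0],[0,-0.8,0,0]]]'
python3 -m inch '[[[0,0,0,0],[0,0,0,0],[0,0,0,0],[0,0,0,0],[0,0,0,0],[0,0,0,0]]]' 8
python3 -m inch '[[[0,0,-2,0],[0,0,-5,0],[0,0,-8,0],[0,0,-11,0],[0,0,-14,0],[0,0,-17,0],[0,0,-17,0],[0,0,-17,0]]]'
python3 -c "
from h import *
i=get_image('wrist');k=get_image('side')
c=lambda i,x,y,w,h:cv2.resize(i[y:y+h,x:x+w],(400,300),interpolation=cv2.INTER_CUBIC)
cv2.imwrite('pics/w6.png',np.hstack([c(i,150,60,280,210),c(k,225,80,120,90)]))"
```

```text
clock: 10.48
eef_pos: [628.7, 202.2, 72.6]
tool_rot: [-3.138, 0.0, 1.347]
force: [-7.3, 0.0, 10.0]
width: 14.8
gripper_force: 61.5
clock: 10.98
eef_pos: [630.5, 202.3, 71.7]
tool_rot: [3.141, 0.0, 1.348]
force: [-1.0, 0.1, -0.1]
width: 80.0
gripper_force: 0.0
clock: 11.65
eef_pos: [631.6, 202.4, 244.0]
tool_rot: [3.138, -0.002, 1.348]
force: [-0.3, -0.0, -0.7]
width: 80.0
gripper_force: 0.0
```

View pics/w6.png

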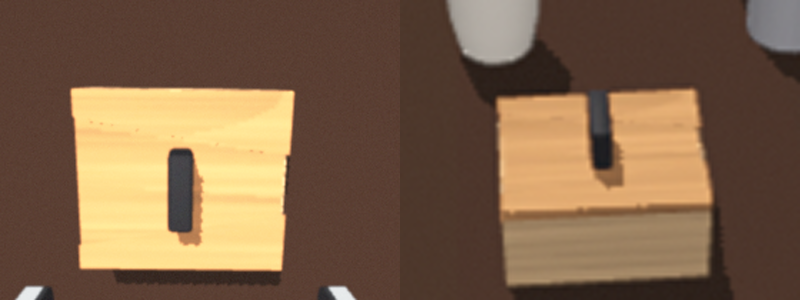

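The lid is in the way with its ends flush to within about 3 mm and the handle standing free. The gripper is clear, so I'm handing in.

```bash
python3 -c "
from cell import order
print(order.finish_job())"
```

```text
the job is handed in; nothing more can be done
None
```

The tapered lid is wedged home in the box's way, its ends flush with the box's to within about 3 mm by eye. It is let go, the arm is clear, the white lid was never touched, and I handed the job in at about 12 s; no verdict came back.

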